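# Dock the desoldering pump upright in its tip-up holder cup

## Robot

A 7-joint arm with a two-finger parallel gripper is mounted at the origin on the work surface. World frame = base frame: x ahead of the robot, y to its left, z up, the work surface at z = 0. Lengths are in m, angles in rad, forces in N, time in s.
With the tool pointing down it reaches from about 0.4 to 0.875 m from the base axis. Payload 19.3 kg.
Tool frame: the origin (TCP) lies at the very end of the fingers, on their centre line; the grasp point (between the pads) lies robot.grip_point_offset behind it (robot.grip_point_offset is the distance from the TCP to the grasp point, in m); z points along the fingers, y is the direction in which the jaws open and shut (so a half turn about z gives the same grasp; the last joint's range is limited). The gripper opens to 85 mm and grips with 20 to 120 N. Pads are 22 mm wide; open, the fingers measure 114 mm over their backs; the gripper's body (76 mm by 85 mm) begins 54 mm behind the grasp point. The pads swing forward as they close: fully open they stand 13 mm farther back than shut.
Start: joints at [1.225, 0.521, -0.036, 1.599, 0.021, 1.021, -0.113], TCP at [0.17, -0.601, 0.231] pointing down, gripper open.
Joint ranges: [-2.91, 2.91], [-0.3, 2.13], [-1.5, 1.42], [0.17, 2.43], [-1.26, 4.41], [0.16, 1.93], [-2.52, 2.52]. Speed limits (rad/s): [1.89, 1.89, 2.39, 2.39, 3.01, 3.01, 3.01].

## Interface

Orientations are given as a rotation vector (axis times angle).
In Python, from workcell import robot gives the robot as it stands. Calls block until the motion is done:
- robot.goto(position, orientation): joint-space move of the TCP to a pose.
- robot.move_straight(position, vel=0.15, frame=None, max_force=None): straight line of the TCP; frame=None keeps the orientation; vel is the mean speed in m/s. With max_force (N) it stops when the force on the tool has changed by that much, and returns True; else False.
- robot.move_joints(angles): joint-space move.
- robot.grip(opening): finger opening in m; the grip force is fixed at half the most; returns when the fingers have stopped.
- robot.pause(seconds).
- robot.inverse_kinematics(position, orientation): joint angles nearest the present ones, or None.
- robot.grab_frame(name): name is "side" or "top" or "wrist"; returns (picture, depth): 420x560x3 uint8, red, green, blue; 420x560 float32, m along the optical axis (not along the pixel's ray), 0 where there is no reading.
- robot.camera_params(name): a dict with "fx", "fy", "cx", "cy" (pixels), "origin" and "attitude" of the camera in the world. Camera axes: x right, y down, z forward; pixel columns grow to the right and rows downward; lengths in m; the calibration is good to about 2 mm. A picture is of the moment at which its call begins: read the wrist's pose just before it. camera_params takes no time and is no camera call; for the wrist camera it gives the pose at the moment of the call.
A pose or a line that the arm cannot do raises robot.MotionError and nothing moves.
- robot.sign_off(): hands the job in, once; it reports no verdict.
Trained networks look in the newest picture that a camera, given by its name, has taken for a name from the list of things; names that differ only in an ending like _2 or _b are one class to them, and where a whole thing is asked for, a point or a joint stands for the part that bears it (a point fixed in the world has none). Each returns a list of dicts, best first, with "conf" (0 to 1); they miss things now and then, are a little off and sometimes report something else, mostly with a low value. They report only what shows in the picture. A call takes as long as a camera call. They do not tell look-alikes from the thing itself.
- robot.recognise(camera, name): "at" ([row, column] in pixels, amid what is visible of it).
Readings, each from a call of its own:
- robot.get_time_s(): time.
- robot.get_qpos(): joint angles.
- robot.get_qvel(): joint speeds.
- robot.get_effort(): joint torques, N m.
- robot.get_tcp_pos(): TCP position.
- robot.get_orientation(): TCP orientation.
- robot.get_ft_force(): force on the tool from outside, world axes, zero at the start.
- robot.get_ft_torque(): the same for the moment, N m.
- robot.get_finger_gap(): finger opening in m.
Only numpy, scipy, OpenCV 4.12 (cv2) and the standard library are available. Lean on these libraries where they do the work, as an engineer would, in place of code of your own. Each camera call takes 0.05 s, during which the arm holds its last target. There are 200 camera calls.

## Task

Put the desoldering pump away: lower the half-raised holder cup until it lies flat in line with the channel, push the pump along the channel, nose first, all the way to the bottom of the cup, then slowly tip the cup fully upright with its orange lever so that the pump stands in it. Leave the screwdriver, tub and meter where they are.

Things in the scene. Friction and masses are not known exactly. Their poses are not given: they have to be found in the camera images.
- stand: Grey docking stand fixed to the bench: base plate 355 mm long (x -205 to +150 mm), 75 mm wide, 10 mm thick, carrying a channel and the hinged cup. Origin on its centre line at the bench surface; x runs along the channel towards the cup, y across, z up. Two grey hinge cheeks at x 115 mm, y +-26 to +-32 mm, reach 44 mm high. Its place and yaw vary.
- channel_end (a point): Middle of the channel floor's end next to the cup, at x 5 mm, y 0, z 20 mm of the stand. The dark channel runs from x -205 to +5 mm: floor 20 mm above the bench, 27 mm wide between two aluminium rails (37 mm over their outsides) whose tops are 26 mm above the bench; both ends are open
- cup (a joint): Angle of the blue holder cup on its hinge, rad: 0 = lying flat, mouth facing the channel (stop); 1.571 = fully upright, mouth up (stop). It starts in between. The hinge is stiff (about 0.2 N m of friction, so 2 to 5 N near the lever's tip): the cup stays where it is left, with or without the pump.
- cup_hinge (a point): Point on the cup's hinge axis, at x 115 mm, y 0, z 32.5 mm of the stand; the axis runs along the stand's y. The point's axes turn with the cup and equal the stand's when it lies flat. From here the cup extends along -x: closed end at 7 mm, inner floor at 12 mm, mouth at 97 mm; outside diameter 36 mm (39 mm at the rim), inside 27.5 mm.
- cup_bottom (a point): Centre of the cup's inner floor, 12 mm from the hinge axis. The cup is 85 mm deep inside.
- lever_tip (a point): Tip of the flat orange lever fixed to the cup at right angles: a plate 100 mm long from the hinge axis, 30 mm wide along the hinge, 6 mm thick (this point is mid-thickness). It points straight up when the cup lies flat; pushing it away from the channel, over and down to level, raises the cup upright; it then points along the stand's +x, 32.5 mm above the bench.
- pump: Desoldering pump, a blue tube 24 mm in diameter and 170 mm long overall with a yellow flat end and a tapered white nose (nose 44 mm long, tip 8 mm in diameter), 55 to 115 g. Lies in the channel, nose towards the cup. Origin on its axis at mid length; its x axis points to the nose. It can roll about its own axis.
- pump_nose (a point): Tip of the pump's white nose, on its axis.
- pump_end (a point): Centre of the pump's yellow flat end, on its axis; the end to push. The axis lies 32 mm above the bench in the channel.
- screwdriver: Red-handled screwdriver 190 mm long lying beyond the stand, roughly across the bench. Its long axis is its x. Bystander.
- tub: White round tub with a red lid, 68 mm diameter, 42 mm tall, beyond the stand. Origin at the centre of its underside. Bystander.
- meter: Yellow multimeter 75 x 140 x 34 mm lying on its back beyond the stand. Origin at the centre of its underside. Bystander.
Things that resemble listed ones, but are neither listed nor needed, are in the scene too. What is shaped like the pump but green, pink or turquoise is not meant.

How it is judged:
By the outcome, as a careful person would: the job done as asked, in the order asked, and still so for the second after the job is handed in, with the robot touching nothing.
It also fails if it takes over 61 s, if anything falls off the work surface, if the arm or the gripper's body presses on something with over 40 N, if the wrist force passes 120 N, or if a joint passes its speed limit or range.

## Working session

There is one attempt and no reset: what is moved stays moved. The work goes in short steps, each a Python script; the robot and the scene stay as the last script left them, time stands still between calls to the robot, and variables do not carry over. Pictures are saved under pics/ and viewed, about 8 in all and at most 12, crops included, and the job is handed in when it is done.

```bash
ls; mkdir -p pics; cat > h.py <<'E'
import numpy as np, cv2
from scipy.spatial.transform import Rotation as R
from workcell import robot
def snap(name,fn=None):
    p=robot.camera_params(name); im,d=robot.grab_frame(name)
    if fn: cv2.imwrite('pics/'+fn,im[...,::-1])
    return im,d,p
def cloud(d,p):
    A=np.array(p["attitude"]); 
    M=A if A.shape==(3,3) else R.from_rotvec(A).as_matrix()
    v,u=np.mgrid[:d.shape[0],:d.shape[1]]
    c=np.stack([(u-p['cx'])/p['fx']*d,(v-p['cy'])/p['fy']*d,d],-1)
    return c@M.T+np.array(p['origin'])
E
python3 - <<'E'
from h import *
a=snap('top','top0.png');b=snap('side','side0.png')
for c,s in(('top',a),('side',b)):
    P=cloud(s[1],s[2]);print(c,s[2])
    for n in['stand','cup','lever_tip','pump','pump_nose','pump_end','screwdriver','tub','meter','cup_hinge','channel_end']:
        for q in robot.recognise(c,n)[:3]:
            r,k=map(int,q['at']);print(n,q['conf'],q['at'],P[r,k].round(3))
print(robot.grip_point_offset,robot.get_time_s(),robot.get_orientation())
E
python3 -c "
import cv2,numpy as np
" ; ls pics
```

```text
pics
top {'fx': 455.0948904564778, 'fy': 455.0948904564778, 'cx': 281.0350775954474, 'cy': 211.11769106135824, 'origin': array([ 0.37951611, -0.04203938,  1.25040096]), 'attitude': array([-2.16477225,  2.12361194, -0.16666311])}
stand 0.56 [229.8, 272.1] [ 0.518 -0.021  0.018]
cup 0.95 [234.3, 233.8] [0.498 0.081 0.057]
cup 0.46 [141.8, 295.8] [ 0.765 -0.08   0.026]
pump 0.9 [213.7, 395.2] [ 0.568 -0.356  0.022]
pump 0.74 [227.5, 315.8] [ 0.523 -0.136  0.043]
pump 0.66 [289.9, 240.1] [0.355 0.062 0.   ]
pump_nose 0.92 [214.6, 398.6] [ 0.565 -0.364  0.023]
pump_nose 0.91 [298.0, 322.3] [ 0.336 -0.158  0.024]
pump_nose 0.87 [224.8, 316.3] [ 0.531 -0.139  0.039]
pump_end 0.9 [227.0, 314.6] [ 0.523 -0.133  0.045]
pump_end 0.68 [216.2, 398.2] [ 0.56  -0.364  0.022]
pump_end 0.64 [293.3, 241.1] [0.345 0.057 0.023]
screwdriver 0.83 [141.6, 293.5] [ 0.766 -0.074  0.023]
tub 0.88 [151.1, 358.6] [ 0.737 -0.254  0.035]
tub 0.73 [232.8, 233.5] [0.504 0.081 0.058]
meter 0.82 [146.2, 180.7] [0.741 0.237 0.037]
meter 0.64 [232.6, 233.9] [0.504 0.081 0.058]
cup_hinge 0.91 [233.6, 235.6] [0.501 0.075
[... 672 characters left out ...]
7 0.024]
pump 0.91 [272.1, 273.5] [ 0.517 -0.143  0.04 ]
pump_nose 0.95 [365.0, 336.3] [ 0.561 -0.366  0.024]
pump_nose 0.89 [313.7, 189.3] [ 0.332 -0.163  0.02 ]
pump_nose 0.75 [232.7, 176.4] [0.35  0.049 0.023]
pump_end 0.94 [311.4, 194.1] [ 0.342 -0.164  0.023]
pump_end 0.94 [365.7, 333.9] [ 0.556 -0.363  0.022]
pump_end 0.8 [274.6, 277.5] [ 0.523 -0.151  0.041]
screwdriver 0.97 [221.9, 367.1] [ 0.768 -0.079  0.026]
tub 0.84 [292.4, 395.6] [ 0.728 -0.277  0.043]
meter 0.89 [141.4, 304.0] [0.732 0.221 0.038]
cup_hinge 0.69 [189.4, 232.0] [0.501 0.104 0.055]
channel_end 0.78 [240.0, 250.8] [ 0.5   -0.037  0.028]
0.0187 1.2 [ 3.11173695e+00  4.31728179e-01 -1.91624030e-06]
side0.png
top0.png
```

```bash
python3 -c "
import cv2
a=cv2.imread('pics/top0.png')[100:340,120:440];b=cv2.imread('pics/side0.png')[120:400,150:450]
a=cv2.resize(a,(400,300));b=cv2.resize(b,None,fx=1.3,fy=1.3)[:364,:]
cv2.imwrite('pics/v1.png',cv2.resize(cv2.imread('pics/top0.png')[100:340,120:440],(800,600),interpolation=cv2.INTER_CUBIC))
cv2.imwrite('pics/v2.png',cv2.resize(cv2.imread('pics/side0.png')[130:400,140:440],(660,594),interpolation=cv2.INTER_CUBIC))
"
```

```text
(no output)
```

View pics/v1.png

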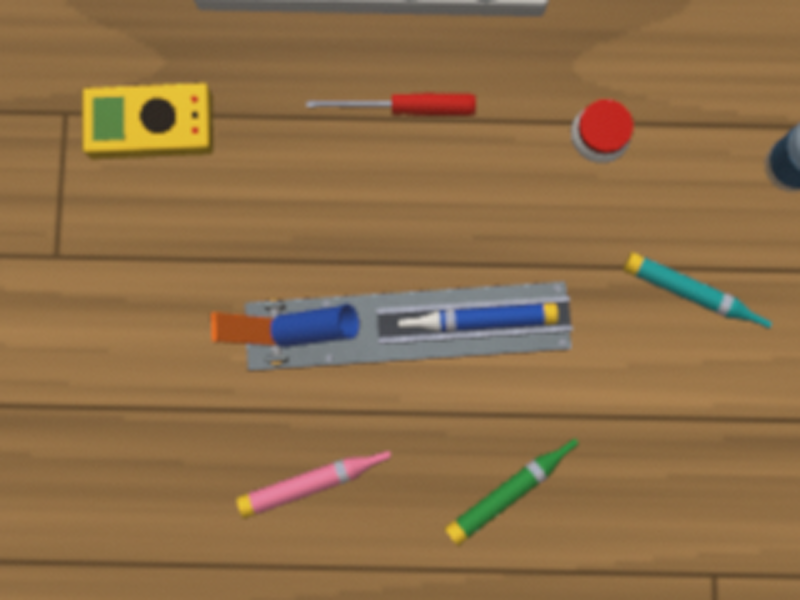

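View pics/v2.png

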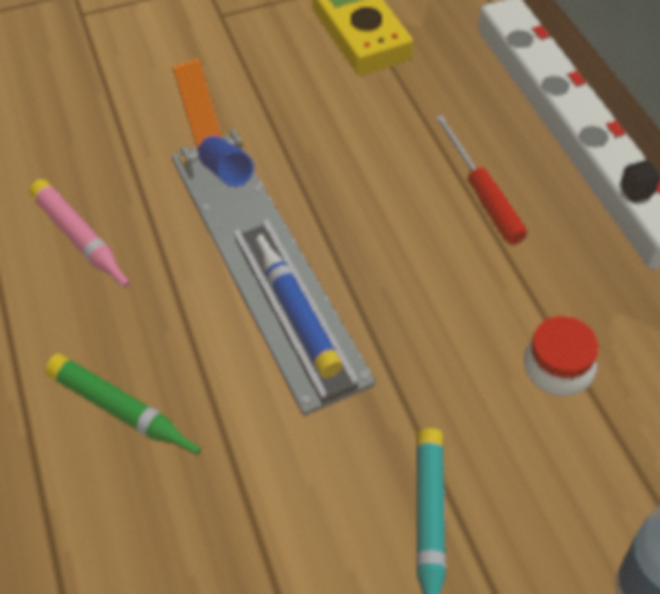

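The top view shows the stand with its cup at the left (+y). Pump-like candidates, as top-image (row, col):
- blue pump in the channel, about (228,316)
- pink one, about (290,240)
- green one, about (298,322)
- turquoise one, about (214,397)

I choose the blue one in the channel, and the side crop agrees. Next I fit the stand pose and the cup angle.

```bash
cat > fit.py <<'E'
from h import *
from scipy.optimize import minimize
def hsv(im): return cv2.cvtColor(im,cv2.COLOR_RGB2HSV).astype(int)
def masks(im,P,near=(0.51,0.0),rad=0.28):
    H=hsv(im);h,s,v=H[...,0],H[...,1],H[...,2];z=P[...,2]
    n=np.hypot(P[...,0]-near[0],P[...,1]-near[1])<rad
    m=dict(grey=n&(s<70)&(abs(P[...,0]-near[0])<.1)&(z<.03),blue=n&(h>105)&(h<125)&(s>120),orange=n&(h>4)&(h<14)&(s>190)&(P[...,1]>.02),
      yellow=n&(h>20)&(h<30)&(s>170)&(abs(P[...,0]-near[0])<.08),white=None)
    return m
def tostand(p,st):
    c,s=np.cos(st[2]),np.sin(st[2]);d=p[...,:2]-np.array(st[:2])
    return np.stack([d[...,0]*c+d[...,1]*s,-d[...,0]*s+d[...,1]*c,p[...,2]],-1)
E
python3 - <<'E'
from fit import *
for cam in('top','side'):
    im,d,p=snap(cam);P=cloud(d,p);m=masks(im,P)
    g=m['grey'].astype(np.uint8);g=cv2.morphologyEx(g,cv2.MORPH_OPEN,np.ones((2,2)))
    n,l,st,_=cv2.connectedComponentsWithStats(g);k=1+np.argmax(st[1:,4]);q=P[l==k]
    q=q[q[:,2]>0.003]
    (c,sz,an)=cv2.minAreaRect((q[:,:2]*1000).astype(np.float32))
    b=cv2.boxPoints((c,sz,an));print(cam,len(q),c,sz,an)
    e=b-np.roll(b,1,0);e=e[np.argmax(np.linalg.norm(e,axis=1))];yaw=np.arctan2(e[1],e[0]);yaw+=np.pi*(yaw<0)
    # origin: rect centre is at stand x=-27.5mm
    S=np.array([c[0]/1000+.0275*np.cos(yaw),c[1]/1000+.0275*np.sin(yaw),yaw]);print('stand',S)
    for nme in('orange','blue','yellow'):
        t=tostand(P[m[nme]],S)*1000
        print(nme,len(t),np.percentile(t,[1,50,99],axis=0).round(0).tolist())
    t=tostand(P[m['orange']],S);f=np.polyfit(t[:,0],t[:,2],1);print('lever slope elev',np.degrees(np.arctan(f[0])),'tip far',t[np.argmax(t[:,0])])
    t=tostand(P[m['blue']],S);u=t[t[:,0]>.02];
    dd=u[:,[0,2]]-u[:,[0,2]].mean(0);w,V=np.linalg.eigh(dd.T@dd);print('cup axis',V[:,1])
    u=t[t[:,0]<0.0];f=np.polyfit(u[:,0],u[:,1],1);print('pump yaw rel',f)
E
```

```text
top 2103 (469.1979064941406, -77.59754943847656) (172.33497619628906, 316.5867919921875) 5.097792148590088
stand [ 0.46675437 -0.05020633  1.65976957]
orange 223 [[145.0, -64.0, 49.0], [170.0, -50.0, 88.0], [192.0, -38.0, 119.0]]
blue 677 [[-146.0, -66.0, 35.0], [61.0, -50.0, 59.0], [136.0, -35.0, 98.0]]
yellow 28 [[-163.0, -58.0, 37.0], [-158.0, -49.0, 43.0], [-153.0, -41.0, 48.0]]
lever slope elev 56.31289298771458 tip far [ 0.19212242 -0.04191316  0.11347417]
cup axis [-0.92473794  0.38060445]
pump yaw rel [-0.00190007 -0.04965411]
side 3054 (486.982177734375, -288.9482116699219) (799.0283813476562, 144.0255584716797) 82.20326232910156
stand [ 0.49071281 -0.26170243  1.43471757]
orange 37 [[356.0, 26.0, 47.0], [365.0, 41.0, 58.0], [388.0, 50.0, 90.0]]
blue 439 [[76.0, -33.0, 36.0], [138.0, -13.0, 44.0], [337.0, 33.0, 98.0]]
yellow 71 [[55.0, -39.0, 26.0], [60.0, -30.0, 42.0], [70.0, -22.0, 46.0]]
lever slope elev 52.40900800489566 tip far [0.38922173 0.04075193 0.09332847]
cup axis [-0.99066147 -0.13634457]Traceback (most recent call last):
  File "<stdin>", line 18, in <module>
    raise TypeError("expected non-empty vector for x")
TypeError: expected non-empty vector for x
```

```bash
python3 - <<'E'
from fit import *
S=np.array([0.46675437,-0.05020633,1.65787]);S[0]+=.0497*np.sin(S[2]);S[1]-=.0497*np.cos(S[2])
for cam in('top','side'):
    im,d,p=snap(cam);P=cloud(d,p);s=hsv(im)[...,1];t=tostand(P,S)
    for it in range(3):
        t=tostand(P,S)
        m=(s<75)&(abs(t[...,1])<.05)&(abs(t[...,0]+.02)<.22)&(t[...,2]<.05)&(t[...,2]>-.005)
        g=cv2.morphologyEx(m.astype(np.uint8),cv2.MORPH_OPEN,np.ones((3,3)))
        n,l,st,_=cv2.connectedComponentsWithStats(g);q=P[l==1+np.argmax(st[1:,4])]
        q=q[abs(q[:,2]-.01)<.006]
        (c,sz,an)=cv2.minAreaRect((q[:,:2]*1000).astype(np.float32));b=cv2.boxPoints((c,sz,an))
        e=b-np.roll(b,1,0);e=e[np.argmax(np.linalg.norm(e,axis=1))];yaw=np.arctan2(e[1],e[0])%np.pi
        N=np.array([c[0]/1000+.0275*np.cos(yaw),c[1]/1000+.0275*np.sin(yaw),yaw])
    print(cam,N,sz,np.median(q[:,2]))
    H=hsv(im);t=tostand(P,N)
    for nm,a,bb,ss in(('orange',4,14,170),('blue',105,125,120),('yellow',19,32,150)):
        mm=(H[...,0]>a)&(H[...,0]<bb)&(H[...,1]>ss)&(abs(t[...,1])<.03)&(abs(t[...,0])<.25)&(t[...,2]>.02)
        if nm=='orange':mm&=t[...,0]>.1
        u=t[mm]*1000
        if len(u)<5: print(nm,len(u));continue
        print(nm,len(u),np.percentile(u,[2,50,98],axis=0).round(0).tolist())
        if nm=='orange':
            h=u[:,[0,2]]-[115,32.5];a=np.degrees(np.arctan2(h[:,0],h[:,1]));r=np.hypot(*h.T);print('lever ang med',np.median(a[r>50]),'r max',r.max())
        if nm=='blue':
            w=u[u[:,0]<0]
            if len(w)>5: print('pump line',np.polyfit(w[:,0],w[:,1],1))
E
```

```text
top [ 0.5150698  -0.02332628  1.6586022 ] (75.77198791503906, 353.948486328125) 0.009484529057282476
orange 241 [[122.0, -13.0, 48.0], [147.0, 1.0, 89.0], [169.0, 14.0, 118.0]]
lever ang med 30.85265920276215 r max 102.14075084098776
blue 671 [[-166.0, -15.0, 36.0], [40.0, 1.0, 58.0], [112.0, 15.0, 97.0]]
pump line [5.71419167e-05 8.29340287e-01]
yellow 30 [[-186.0, -7.0, 38.0], [-181.0, 1.0, 42.0], [-176.0, 10.0, 46.0]]
side [ 0.514757   -0.02263942  1.6558889 ] (75.63174438476562, 356.38409423828125) 0.010018911663601027
orange 34 [[121.0, -12.0, 44.0], [126.0, -4.0, 55.0], [152.0, 13.0, 95.0]]
lever ang med 30.214931833246954 r max 86.10945147778114
blue 441 [[-167.0, -8.0, 39.0], [-104.0, 1.0, 44.0], [95.0, 13.0, 97.0]]
pump line [0.00454399 1.0680206 ]
yellow 87 [[-188.0, -8.0, 26.0], [-185.0, 2.0, 41.0], [-176.0, 10.0, 46.0]]
```

Both cameras agree on the stand pose within 1 mm. The cup angle is about 31° and the pump end is at about x = -188 mm. I'll lower the cup by pushing the lever from its far side.

```bash
cat >> h.py <<'E'
S=np.array([0.5150,-0.0231,1.6575])
c_,s_=np.cos(S[2]),np.sin(S[2])
def W(x,y,z): return np.array([S[0]+c_*x-s_*y,S[1]+s_*x+c_*y,z])
def ori(tilt=0,flip=0):
    # tool x along +-stand x, z down; tilt>0 leans gripper body toward stand +x
    xs=np.array([c_,s_,0])*(-1 if flip else 1);z=np.array([0,0,-1.]);M=np.stack([xs,np.cross(z,xs),z],1)
    return (R.from_rotvec(np.array([-s_,c_,0])*tilt)*R.from_matrix(M)).as_rotvec()
def st():
    p=robot.get_tcp_pos()-np.array([S[0],S[1],0]);return np.round([p[0]*c_+p[1]*s_,-p[0]*s_+p[1]*c_,p[2]],4)
E
python3 - <<'E'
from h import *
for f in(0,1):
    for a in((.215,.22,0),(-.225,.1,0),(.2,.04,.4),(.1,.12,0)):
        q=robot.inverse_kinematics(W(a[0],0,a[1]),ori(a[2],f));print(f,a,None if q is None else np.round(q,2))
E
```

```text
0 (0.215, 0.22, 0) [ 0.34  0.66 -1.21  1.82  0.68  1.16 -1.01]
0 (-0.225, 0.1, 0) [ 0.62  0.66 -0.42  1.79  0.36  0.77  0.11]
0 (0.2, 0.04, 0.4) [-0.27  0.81 -0.56  1.85  0.85  1.05 -1.26]
0 (0.1, 0.12, 0) [ 0.24  0.59 -0.69  1.97  0.53  0.77 -0.67]
1 (0.215, 0.22, 0) [ 0.37  0.7  -1.27  1.82  0.72  1.19  2.09]
1 (-0.225, 0.1, 0) [ 0.13  0.65  0.29  1.81 -0.27  0.71 -2.49]
1 (0.2, 0.04, 0.4) [ 0.12  1.18 -1.28  1.83  1.26  1.61  1.63]
1 (0.1, 0.12, 0) [-0.9   0.74  0.95  2.02 -0.84  0.83 -2.52]
```

```bash
python3 - <<'E'
from h import *
robot.grip(0.0)
robot.goto(W(.10,0,.24),ori())
robot.goto(W(.205,0,.22),ori()); 
robot.move_straight(W(.205,0,.085),vel=.2); print(st(),robot.get_time_s(),robot.get_ft_force(),robot.get_finger_gap())
r=robot.move_straight(W(.121,0,.085),vel=.06,max_force=12); print(r,st(),robot.get_ft_force(),robot.get_time_s())
robot.move_straight(W(.20,0,.085),vel=.2)
robot.move_straight(W(.20,0,.2),vel=.25)
print(robot.get_time_s())
snap('side','side1.png')
im=cv2.imread('pics/side1.png')[130:330,140:440];cv2.imwrite('pics/v3.png',cv2.resize(im,(750,500),interpolation=cv2.INTER_CUBIC))
E
```

```text
[ 0.2049 -0.0006  0.086 ] 6.175 [ 0.35036793  0.30163651 -0.13473162] 0.0001359271086520937
True [ 0.167  -0.0007  0.0856] [0.36581992 0.68030844 7.97811538] 6.9333
7.85
```

View pics/v3.png

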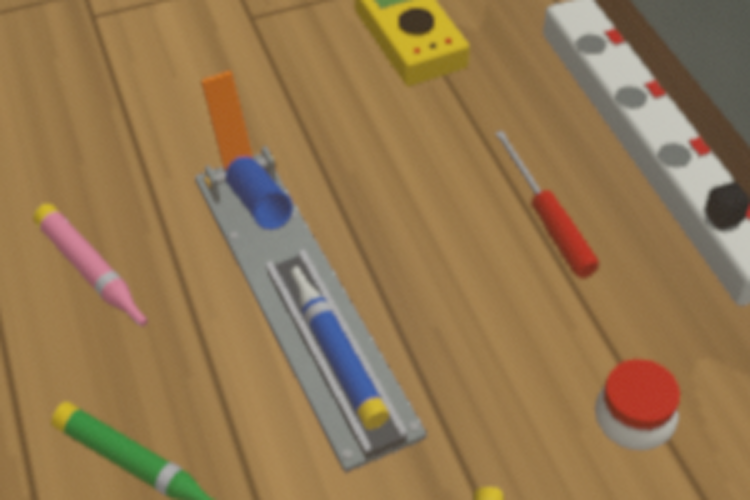

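The crop shows the lever, at about (225,110), still leaning and the cup only partly lowered. The push stopped early on its force limit, so I'll press the cup's mouth end down from above.

```bash
python3 - <<'E'
from h import *
robot.move_straight(W(.04,0,.16),vel=.25)
r=robot.move_straight(W(.04,0,.048),vel=.05,max_force=15); print(r,st(),robot.get_ft_force(),robot.get_time_s())
if st()[2]>.056:
    r=robot.move_straight(W(.04,0,.048),vel=.03,max_force=22); print(r,st(),robot.get_ft_force(),robot.get_time_s())
robot.move_straight(W(.04,0,.16),vel=.25)
robot.move_straight(W(-.1,0,.2),vel=.25)
from fit import hsv,tostand
im,d,p=snap('side','side2.png');t=tostand(cloud(d,p),S)
H=hsv(im);m=(H[...,0]>4)&(H[...,0]<14)&(H[...,1]>170)&(abs(t[...,1])<.03)&(t[...,0]>.09)&(t[...,0]<.25)&(t[...,2]>.05)
print('lever',np.percentile(t[m],[2,50,98],axis=0).round(3).tolist())
m=(H[...,0]>105)&(H[...,0]<125)&(H[...,1]>120)&(abs(t[...,1])<.03)&(t[...,0]>.01)&(t[...,0]<.11)
print('cup z',np.percentile(t[m][:,2],[50,90,98]))
print(robot.get_time_s())
E
```

```text
True [ 0.0398 -0.0001  0.0495] [-3.48595953 -2.28228596 14.550128  ] 10.7917
lever [[0.111, -0.012, 0.054], [0.114, 0.004, 0.103], [0.117, 0.013, 0.13]]
cup z [0.04744642 0.05095856 0.05237565]
12.1667
```

The cup is flat: the lever is vertical at x = 114 mm and the cup top is at z ≈ 0.051. Next I push the pump.

```bash
python3 - <<'E'
from h import *
robot.goto(W(-.228,.0008,.15),ori()); robot.move_straight(W(-.228,.0008,.0295),vel=.15,max_force=10); print(st())
r=robot.move_straight(W(-.09,.0008,.0295),vel=.06,max_force=12); print(r,st(),robot.get_ft_force(),robot.get_time_s())
if not r:
    r=robot.move_straight(W(-.068,.0008,.0295),vel=.02,max_force=8); print(r,st(),robot.get_ft_force(),robot.get_time_s())
robot.move_straight(W(-.12,0,.0295),vel=.15)
robot.move_straight(W(-.12,0,.16),vel=.25)
robot.goto(W(-.25,0,.25),ori())
snap('side','side3.png');print(robot.get_time_s())
im=cv2.imread('pics/side3.png')[130:330,140:440];cv2.imwrite('pics/v4.png',cv2.resize(im,(750,500),interpolation=cv2.INTER_CUBIC))
E
```

```text
[-2.28e-01  2.00e-04  3.04e-02]
False [-0.0902  0.0009  0.0294] [-0.13813824  1.02315849  0.67324301] 16.175
True [-0.0763  0.001   0.0294] [-0.13002869 -3.54774024  2.76335725] 16.9083
18.75
```

View pics/v4.png

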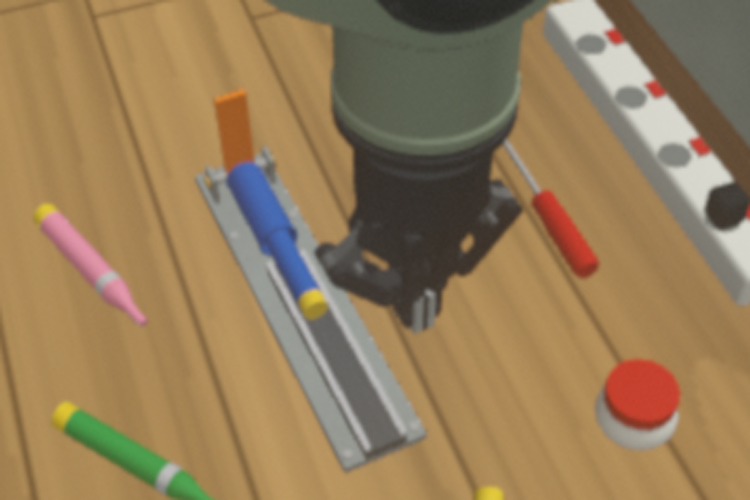

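The crop shows the pump inside the cup: the blue body enters the mouth and the yellow end is at about (313,303). The push stopped on contact at -76 mm, where about -78 mm was expected for the bottom. Now I tip the cup up along an arc.

```bash
python3 - <<'E'
from h import *
from fit import hsv,tostand
im,d,p=snap('side');t=tostand(cloud(d,p),S);H=hsv(im)
m=(H[...,0]>19)&(H[...,0]<32)&(H[...,1]>150)&(abs(t[...,1])<.03)&(abs(t[...,0])<.22)&(t[...,2]>.02)
print('end',np.percentile(t[m],[2,50,98],axis=0).round(3).tolist())
robot.goto(W(.085,0,.22),ori()); robot.move_straight(W(.085,0,.1145),vel=.2,max_force=10)
w,r=.011,.082
def pose(th):
    T=min(.4,.4*max(th,0)/1.2); n=.003+w*np.cos(th-T)
    return W(.115+r*np.sin(th)-n*np.cos(th),0,.0325+r*np.cos(th)+n*np.sin(th)),ori(T)
ok=True;t0=robot.get_time_s();print('t',t0)
for a in list(np.arange(0,91,6))+[93,95]:
    P,o=pose(np.radians(a))
    hit=robot.move_straight(P,vel=.035,frame=o,max_force=15)
    f=robot.get_ft_force(); 
    if a%18==0 or hit or a>85: print(a,hit,st(),f.round(1),round(robot.get_time_s(),2))
    if hit: break
E
```

```text
end [[-0.067, -0.007, 0.026], [-0.064, 0.002, 0.041], [-0.056, 0.01, 0.045]]
t 20.75
0 False [ 0.101  -0.      0.1146] [ 0.  -0.8 -0.6] 21.36
18 False [ 0.1276 -0.      0.1147] [ 0.1  0.5 -1.1] 22.56
36 False [0.153  0.     0.1064] [ 0.7 -0.5 -0.5] 23.77
54 False [1.748e-01 1.000e-04 9.010e-02] [-0.2 -0.1 -0.7] 25.0
72 False [1.901e-01 1.000e-04 6.730e-02] [ 0.6 -0.2  0.8] 26.23
90 False [1.971e-01 1.000e-04 3.950e-02] [-0.4  0.7 -0.2] 27.51
93 True [ 0.1972 -0.0004  0.0372] [-7.  -0.2 31.2] 27.72
```

```bash
python3 - <<'E'
from h import *
snap('side','side4.png')
im=cv2.imread('pics/side4.png')[60:330,140:440];cv2.imwrite('pics/v5.png',cv2.resize(im,(660,594),interpolation=cv2.INTER_CUBIC))
E
```

```text
(no output)
```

View pics/v5.png

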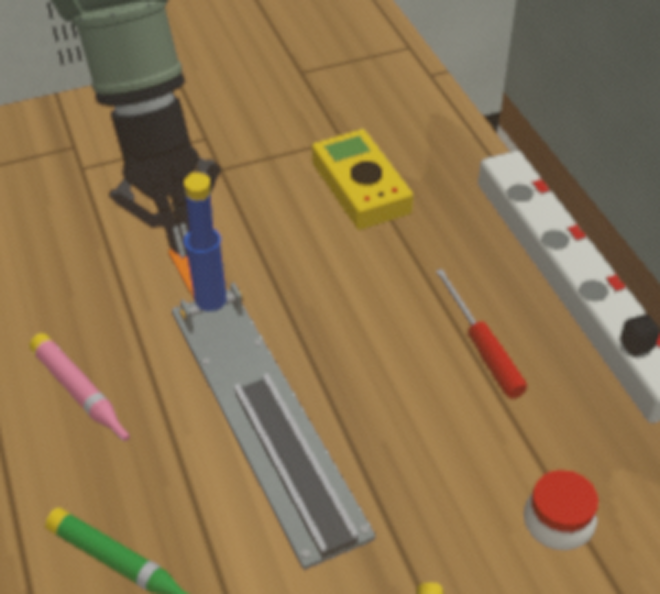

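The crop shows the cup upright with the pump standing in it, its yellow end at about (197,185). I'll retreat outward and measure.

```bash
python3 - <<'E'
from h import *
from fit import hsv,tostand
robot.move_straight(W(.215,0,.08),vel=.1); robot.move_straight(W(.25,0,.16),vel=.15)
for cam in('side','top'):
    im,d,p=snap(cam,cam+'5.png');t=tostand(cloud(d,p),S);H=hsv(im)
    n=(abs(t[...,1])<.05)&(abs(t[...,0]-.12)<.13)&(t[...,2]>.015)
    for nm,a,b,s in(('orange',4,14,170),('blue',105,125,120),('yellow',19,32,150)):
        m=n&(H[...,0]>a)&(H[...,0]<b)&(H[...,1]>s)
        if m.sum()>4: print(cam,nm,m.sum(),np.percentile(t[m],[3,50,97],axis=0).round(3).tolist())
print(st(),robot.get_time_s(),robot.get_ft_force())
im=cv2.imread('pics/side5.png')[60:330,140:440];cv2.imwrite('pics/v6.png',cv2.resize(im,(660,594),interpolation=cv2.INTER_CUBIC))
E
```

```text
side orange 14 [[0.146, -0.003, 0.035], [0.172, 0.006, 0.036], [0.206, 0.013, 0.039]]
side blue 30 [[0.097, -0.01, 0.117], [0.103, 0.006, 0.129], [0.126, 0.015, 0.131]]
side yellow 103 [[0.094, -0.009, 0.205], [0.102, 0.001, 0.213], [0.114, 0.011, 0.216]]
top orange 286 [[0.142, -0.013, 0.03], [0.179, 0.001, 0.035], [0.212, 0.014, 0.039]]
top blue 56 [[0.097, -0.004, 0.11], [0.108, 0.011, 0.128], [0.132, 0.019, 0.154]]
top yellow 78 [[0.096, -0.009, 0.209], [0.105, 0.001, 0.213], [0.114, 0.011, 0.217]]
[0.2492 0.0003 0.159 ] 29.225 [ 0.11524956 -0.25242626  0.13572778]
```

View pics/v6.png

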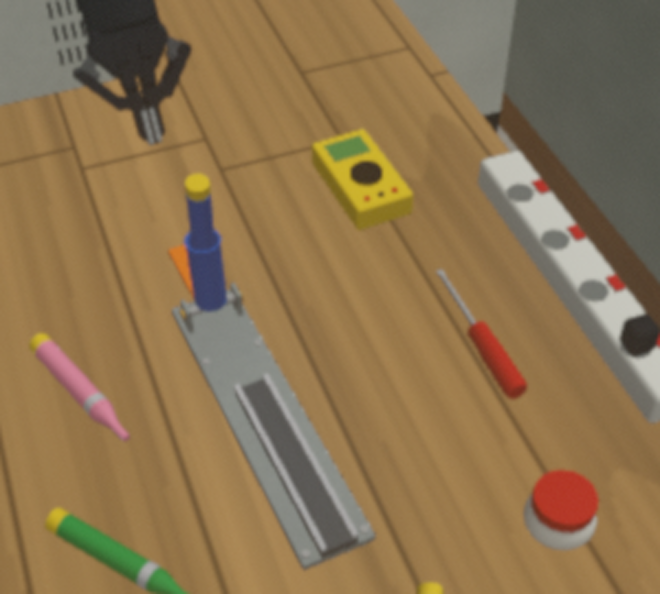

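```bash
python3 - <<'E'
from h import *
from fit import hsv,tostand
A=[]
for k in range(3):
    im,d,p=snap('top');t=tostand(cloud(d,p),S);H=hsv(im)
    m=(abs(t[...,1])<.013)&(t[...,0]>.14)&(t[...,0]<.215)&(t[...,2]>.015)&(H[...,0]>4)&(H[...,0]<14)&(H[...,1]>170)
    A.append(t[m])
q=np.concatenate(A);f=np.polyfit(q[:,0],q[:,2],1);print(np.degrees(np.arctan(f[0])),np.polyval(f,[.115,.215]))
for n in('screwdriver','tub','meter'):
    r=robot.recognise('top',n)[0];i,j=map(int,r['at']);print(n,r,cloud(d,p)[i,j].round(3))
E
```

```text
-0.15187215700631584 [0.03468328 0.03441821]
screwdriver {'at': [143.0, 288.5], 'conf': 0.73} [ 0.759 -0.061  0.026]
tub {'at': [151.9, 359.7], 'conf': 0.81} [ 0.735 -0.255  0.042]
meter {'at': [148.4, 180.2], 'conf': 0.84} [0.734 0.236 0.039]
```

The lever is level to 0.15°, so the cup is at its upright stop. The bystanders have not moved.

```bash
python3 -c "
from h import *
robot.sign_off();print(robot.get_time_s())"
```

```text
the job is handed in; nothing more can be done
the job is handed in; nothing more can be done
```

The pump is put away: it stands nose down in the upright cup. I handed the job in at about 29.5 s of the 61 s allowed.

- **Lowering the cup:** I pushed the lever first, but that push stopped early on its force limit with the cup only partly down. Pressing the mouth end down from above finished it. The lever then measured vertical, at x = 114 to 115 mm along the stand.
- **Pushing the pump in:** It moved freely until it met resistance with its yellow end at about x = -65 mm, where the bottom of the cup puts it at -67 mm.
- **Tipping the cup:** I tipped it over about 6 s with the lever, to its stop. A vertical force of about 31 N built up briefly when the lever reached the stop.

**Last checks:**
- The lever is level within 0.2°.
- The pump's top is at z ≈ 0.213 to 0.216 m, against 0.2145 m expected with the nose on the cup floor.
- The pump's top leans about 10 mm towards the channel, which I put down to its loose fit in the cup.
- The screwdriver, tub and meter are where they were, within the networks' error. The screwdriver's reported point differed by about 14 mm along its length, but the pictures show it unmoved.
- The gripper was clear of everything.

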